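Post an offcut through the sprung flap of the offcut box

ROBOT

A 6-joint arm with a two-finger parallel gripper is mounted at the origin on a cart in front of the work surface, level with it; the furniture and walls round the work are solid. World frame = base frame: x ahead of the robot, y to its left, z up, the work surface at z = 0. Lengths are in m, angles in rad, forces in N, time in s.
With the tool pointing down it reaches from about 0.325 to 0.9 m from the base axis. Payload 6.1 kg.
Tool frame: the origin (TCP) lies midway between the tips of the shut fingers; the grasp point (between the pads) lies 19 mm behind it (arm.grasp_offset is the distance from the TCP to the grasp point, in m); z points along the fingers, y is the line along which they close (so a half turn about z gives the same grasp; the last joint's range is limited). The gripper opens to 85 mm and grips with 20 to 120 N. Pads are 22 mm wide; open, the fingers measure 114 mm over their backs; the gripper's body (76 mm by 85 mm) begins 54 mm behind the grasp point. The pads swing forward as they close: fully open they stand 13 mm farther back than shut.
Start: joints at [1.11, 0.22, 1.526, -0, 1.395, -0.126], TCP at [0.205, 0.59, 0.231] pointing down, gripper open.
Joint ranges: [-2.98, 2.98], [-0.91, 2.08], [0.09, 2.57], [-1.24, 4.39], [0.2, 2.65], [-2.68, 2.68]. Speed limits (rad/s): [2.57, 2.57, 3.01, 3.14, 3.14, 3.14].

INTERFACE

Orientations are given as a unit quaternion [w, x, y, z].
In Python, from station import arm gives the robot as it stands.
- The arm moves only by the tool play_rows, never from a script. Its argument "series" is a list of rows, each a list of 3 entries, a list of its own where there are three numbers: the finger opening in mm, from 0 to 85.4, then the shift along the tool's x, y, z in mm, then the turn, a rotation vector about the tool's x, y, z in degrees. A call has 1 to 10 rows; each row shifts and turns the commanded pose from where the row before left it, along the tool's axes as they then stand; what a row does not reach is not made up. A row lasts 1/8 s, in which the tool goes at most 62.5 mm and 10.7 degrees, less where a joint would pass 70% of its speed; a pose out of reach is approached as far as the arm can. A call with a gripper value outside its range is refused whole. The fingers move at their own pace and stop on an object; "force" is the grip in N (left out, the last holds). Time passes only in rows, so rows that do not move let the fingers close. It gives the time, the measured TCP pose, the force, the opening and the grip force at its end, in the units of the state.
- arm.get_state(): the state, without advancing time (a new reading comes with each control period).
- arm.read_camera(name): name is "side" or "top" or "wrist"; returns the picture (384x512x3 uint8, red, green, blue); there is no depth.
- arm.camera_info(name): a dict with "fx", "fy", "cx", "cy" (pixels), "R" (3x3) and "t" (3): a world point X has camera coordinates R X + t; the wrist camera has in their place "hand_eye" (4x4, takes a point from camera to tool coordinates, whose origin is the TCP and whose axes are the flange's). Camera axes: x right, y down, z forward; pixel columns grow to the right and rows downward; lengths in m; the calibration is good to about 2 mm. A picture is of the moment at which its call begins: read the wrist's pose just before it. camera_info takes no time and is no camera call.
- arm.job_done(): hands the job in; it is judged then, once.
The state is a dict: "clock": time; "joint_pos": joint angles; "qvel": joint speeds; "effort": joint torques, N m; "tcp_pos": TCP position; "tcp_rot": TCP orientation; "ft_force": force on the tool from outside, world axes, zero at the start; "moment": the same for the moment, N m; "gripper_width": opening from 0.0 (shut) to 1.0 (fully open); "gripper_force": force on a finger pad.
Only numpy, scipy, OpenCV 4.12 (cv2) and the standard library are available. Lean on these libraries where they do the work, as an engineer would, in place of code of your own. Each camera call takes 0.05 s, during which the arm holds its last target. There are 200 camera calls.

TASK

Lay the flat offcut (the board that is twice as wide as it is thick, not the square-section one) end-on on the shelf of the offcut box in front of its flap, and let go of it. Then push it through the sprung flap, far enough that it drops off the inner end of the shelf into the bin and the flap swings shut behind it. Leave the square-section offcut, the tins and the tape measure where they are.

Things in the scene. Friction and masses are not known exactly. Their poses are not given: they have to be found in the camera images.
- offcut_box: Plywood offcut box, fixed to the bench: a closed bin 190 mm high with a flat roof on top (198 mm), whose only opening is a doorway with a sprung flap; a shelf lies in front. Origin on the bench surface, straight below the shut flap, on the box's middle line; x points from the shelf through the doorway into the bin, y to the left, z up. Shelf from x = -165 to +42 mm, bin behind it up to the back wall at x = 167 mm.
- shelf_mid (a point): Middle of the outer part of the shelf's top, x = -98 mm of the box. The shelf is level, 110 mm above the bench, 110 mm wide, without rims; the outer part is 135 mm long up to the front of the door frame and roof, and it runs on through the doorway.
- doorway (a point): Middle of the doorway's floor: on the shelf's top (110 mm above the bench), straight below the shut flap; axes as the box's. The door frame reaches from 30 mm in front of the flap up to the flap; clear width 84 mm, clear height 66 mm.
- lintel (a point): Middle of the lower front edge of the doorway's lintel: x = -30 mm of the box, 66 mm above the shelf (lintel 14 mm high). Upright fingers meet the lintel 30 mm short of the flap; shut fingers tilted about 45 degrees, reaching forward and down with the tips just above the shelf, can reach in below it as far as the flap and some 10 mm beyond.
- shelf_end (a point): Middle of the shelf's inner edge, x = 42 mm of the box, beyond the flap. Behind it the bin's floor lies 105 mm lower. The flat offcut tips over this edge and falls into the bin only when its centre has passed it, so its near end must be pushed about level with the shut flap's plane (at least to 10 mm short of it); then let it go free.
- flap (a joint): Light grey plastic flap closing the doorway, 80 mm wide, 60 mm high, 2 mm thick, hung on a rod at its top edge, 66 mm above the shelf at x = 0 of the box. 0 rad: shut, upright; grows as the lower edge swings into the bin, up to 1.5; never outward. A spring (0.002 N m/rad, preload 0.0024 N m) shuts it; it presses with about 0.1 to 0.2 N on an offcut passing below it.
- flap_edge (a point): Middle of the flap's lower edge, 63 mm from its hinge rod.
- flat_offcut_center (a point): Centre of the flat offcut: a plain hardwood block 60 x 105 x 30 mm, 0.18 kg (varies from 0.16 to 0.24), lying flat on the bench to the right, at the nearer or the farther of two places (the square-section offcut has the other). 15 mm above its underside; x along its 60 mm width, y along its 105 mm length, z up. Grasp it across its 60 mm width.
- square_offcut: The other offcut, a wooden block of square section, 45 x 90 x 45 mm, lying on the bench. Origin at the centre of its underside, y along its length. Not to be moved.
- paint_tin: Small paint tin, 78 mm across, 77 mm high, standing left of the box. Origin at the centre of its underside. Not to be moved.
- nail_tin: Open metal tin of nails, 76 mm across, 51 mm high, standing on the far right part of the bench. Origin at the centre of its underside. Not to be moved.
- tape_measure: Pocket tape measure, 64 x 95 x 33 mm, lying right of the box's shelf. Origin at its underside. Not to be moved.

How it is judged:
By the outcome, as a careful person would: the job done as asked, in the order asked, and still so for the second after the job is handed in, with the robot touching nothing.
It also fails if it takes over 58 s, if anything falls off the work surface, if the arm or the gripper's body presses on something with over 40 N, if the wrist force passes 120 N, or if a joint passes its speed limit or range.

## Working session

There is one attempt and no reset: what is moved stays moved. The work goes in short steps, Python scripts to look and compute and a tool call to move; the robot and the scene stay as the last step left them, time stands still between calls to the robot, and variables do not carry over. Pictures are saved under pics/ and viewed, at most 10 in all, crops included, and the job is handed in when it is done.

Besides the shell and the picture viewer there is one more tool, called after "Emit:" in YAML: its name, and indented under it one key for each argument. play_rows: Moves the arm, as the interface text tells. Its arguments: {"type":"object","properties":{"series":{"type":"array","items":{"type":"array"}},"force":{"type":"number"}},"required":["series"]}

```bash
mkdir -p pics
python3 - <<'E'
from station import arm
import cv2,numpy as np
s=arm.get_state();print(s['clock'],s['tcp_pos'],s['tcp_rot'],s['gripper_width'],arm.grasp_offset)
for n in ('top','side'):
    im=arm.read_camera(n);cv2.imwrite(f'pics/{n}0.png',im[:,:,::-1]);i=arm.camera_info(n);print(n,i)
print(arm.camera_info('wrist'))
E
```

```text
0.0 [0.20510085 0.58972986 0.23018673] [-2.77782955e-04  1.66619235e-01  9.86020822e-01 -9.44336447e-04] 1.0007186335530216 0.0187
top {'fx': 405.62359039283484, 'fy': 405.62359039283484, 'cx': 253.22799593098583, 'cy': 198.32204342385825, 'R': array([[-0.00559265, -0.99992107,  0.01125067],
       [-0.99811445,  0.00489412, -0.06118484],
       [ 0.06112495, -0.01157165, -0.99806304]]), 't': array([0.1502064 , 0.60262618, 1.27283124])}
side {'fx': 350.07231501049955, 'fy': 350.07231501049955, 'cx': 256.37490852197556, 'cy': 194.59732561361096, 'R': array([[ 0.98475253, -0.17368693,  0.00976193],
       [-0.08605206, -0.53512215, -0.84038046],
       [ 0.15118693,  0.82672676, -0.54190901]]), 't': array([-0.54199622,  0.24155384,  0.86354315])}
{'fx': 321.1530378920453, 'fy': 321.1530378920453, 'cx': 252.8283282653471, 'cy': 193.28821821208385, 'hand_eye': array([[ 1.89518842e-04, -9.55936743e-01, -2.93572663e-01,
         7.41775438e-02],
       [ 9.99999529e-01, -9.82198802e-05,  9.65385340e-04,
        -1.33603218e-03],
       [-9.51681989e-04, -2.93572707e-01,  9.55936274e-01,
        -1.43178550e-01],
       [ 0.00000000e+00,  0.00000000e+00,  0.00000000e+00,
         1.00000000e+00]])}
```

View pics/top0.png

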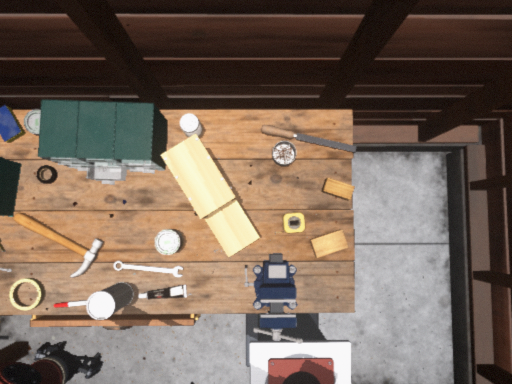

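View pics/side0.png

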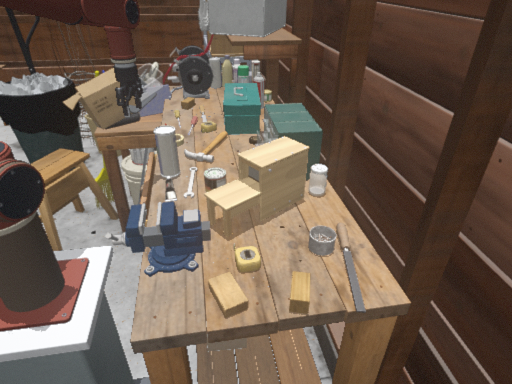

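Top view: box roof around (200,175), shelf at (232,228), offcuts at (329,243) and (338,188); the nearer one looks like the flat one. The side view agrees: shelf at (232,200), blocks at (228,291) and (300,288).

```bash
cat > h.py <<'E'
import cv2,numpy as np
from station import arm
from scipy.spatial.transform import Rotation as Ro
def ray(n,px,z):
    i=arm.camera_info(n);d=np.array([(px[0]-i['cx'])/i['fx'],(px[1]-i['cy'])/i['fy'],1])
    R,t=i['R'],i['t'];c=-R.T@t;d=R.T@d
    return c+d*(z-c[2])/d[2]
def proj(n,X):
    i=arm.camera_info(n);p=i['R']@np.array(X)+i['t']
    return np.array([i['fx']*p[0]/p[2]+i['cx'],i['fy']*p[1]/p[2]+i['cy']])
E
python3 - <<'E'
from h import *
im=cv2.imread('pics/top0.png')
hsv=cv2.cvtColor(im,cv2.COLOR_BGR2HSV)
for p in [(329,243),(338,188),(200,175),(232,228),(300,200),(345,215),(310,235),(190,260)]: print(p,hsv[p[1],p[0]])
c=im[125:275,150:360];cv2.imwrite('pics/c1.png',cv2.resize(c,None,fx=3.8,fy=3.8,interpolation=cv2.INTER_CUBIC))
E
```

```text
(329, 243) [ 21  99 247]
(338, 188) [ 18 130 235]
(200, 175) [ 27  44 250]
(232, 228) [ 23  63 250]
(300, 200) [ 14 101 189]
(345, 215) [ 13 105 173]
(310, 235) [ 13 110 162]
(190, 260) [ 14 114 196]
```

View pics/c1.png

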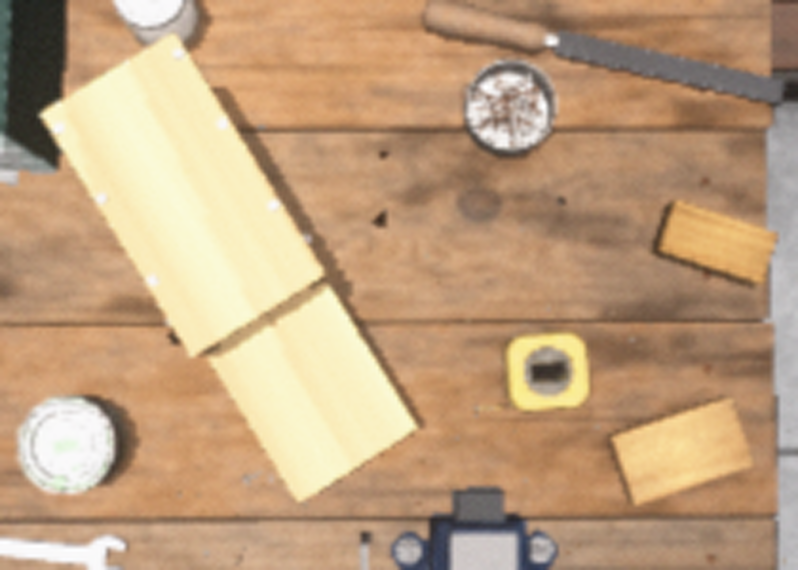

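The crop shows the flat offcut at crop (680,450), square one at (715,240), shelf corners near (420,428) and (300,500), and roof front edge (192,355)–(325,278).

Run:
```python
from h import *
im=cv2.imread('pics/top0.png')
S=4
im=cv2.resize(im,None,fx=S,fy=S,interpolation=cv2.INTER_CUBIC)
hsv=cv2.cvtColor(im,cv2.COLOR_BGR2HSV)
def rect(x0,x1,y0,y1,z,lo,hi,name):
    m=np.zeros(hsv.shape[:2],np.uint8);m[y0*S:y1*S,x0*S:x1*S]=cv2.inRange(hsv,lo,hi)[y0*S:y1*S,x0*S:x1*S]
    m=cv2.morphologyEx(m,cv2.MORPH_OPEN,np.ones((7,7)))
    cs=max(cv2.findContours(m,0,2)[0],key=cv2.contourArea)
    b=cv2.boxPoints(cv2.minAreaRect(cs))
    b=(b+.5)/S-.5
    w=np.array([ray('top',p,z) for p in b])
    c=w.mean(0);e=w[1]-w[0];f=w[2]-w[1]
    print(name,np.round(b,1).tolist(),'\n c',c.round(4),'sizes',np.linalg.norm(e).round(4),np.linalg.norm(f).round(4),'ang',np.degrees(np.arctan2(e[1],e[0])).round(1),np.degrees(np.arctan2(f[1],f[0])).round(1),cv2.contourArea(cs)/S/S)
rect(306,352,226,264,.03,(15,60,215),(35,160,255),'flat')
rect(318,354,172,205,.045,(15,60,200),(35,190,255),'sq')
K=3.8
f=lambda x,y:((x+.5)/K-.5+150,(y+.5)/K-.5+125)
print('roof');roof=[ray('top',f(*p),.198) for p in [(192,356),(325,276),(176,35),(40,115)]];print(np.round(roof,4))
print('shelf');sh=[ray('top',f(*p),.11) for p in [(420,427),(300,501),(210,357),(332,286)]];print(np.round(sh,4))
mid=(sh[0]+sh[1])/2
ax=(roof[2]+roof[3]-roof[0]-roof[1])/2;print('roof len',np.linalg.norm(ax[:2]),'ang',np.degrees(np.arctan2(ax[1],ax[0])),'w',np.linalg.norm(roof[1]-roof[0]),'shelf w',np.linalg.norm(sh[1]-sh[0]))
e=sh[0]-sh[1];print('front edge normal',np.degrees(np.arctan2(e[1],e[0]))+90)
u=ax/np.linalg.norm(ax)
u2=(roof[0]+roof[1])/2-mid;print('shelfmid->roof front',np.hypot(*u2[:2]),np.degrees(np.arctan2(u2[1],u2[0])))
# side view, shelf corners: predicted
for p in sh[:2]: print('side',proj('side',p))
for p in roof: print('side roof',proj('side',p))
```

```text
flat [[310.8999938964844, 239.6999969482422], [341.3999938964844, 229.10000610351562], [347.6000061035156, 246.8000030517578], [317.1000061035156, 257.5]] 
 c [ 0.4604 -0.0904  0.03  ] sizes 0.1019 0.0587 ang -71.3 -161.7 572.40625
sq [[323.5, 190.39999389648438], [327.70001220703125, 176.89999389648438], [354.5, 185.39999389648438], [350.29998779296875, 198.8000030517578]] 
 c [ 0.6331 -0.121   0.045 ] sizes 0.0443 0.0879 ang -18.4 -107.9 361.34375
roof
[[0.5385 0.294  0.198 ]
 [0.5955 0.1985 0.198 ]
 [0.7713 0.3061 0.198 ]
 [0.7131 0.4041 0.198 ]]
shelf
[[0.4839 0.1284 0.11  ]
 [0.4277 0.2212 0.11  ]
 [0.5388 0.2906 0.11  ]
 [0.5933 0.196  0.11  ]]
roof len 0.2062768507942259 ang 31.854607060554734 w 0.11116516883014095 shelf w 0.10846983833547298
front edge normal 31.20043224589527
shelfmid->roof front 0.1322268353762652 32.71968138298888
side [225.49039707 208.39977277]
side [203.70539775 192.58393048]
side roof [236.67244741 152.97278508]
side roof [260.48925537 166.07367301]
side roof [308.08606061 146.39437925]
side roof [283.25231292 135.44406613]
```

```bash
cat >> h.py <<'E'
def down(xang): # tool x heading (deg), z down
    a=np.radians(xang);x=np.array([np.cos(a),np.sin(a),0]);z=np.array([0,0,-1.]);return np.c_[x,np.cross(z,x),z]
def cur():
    s=arm.get_state();q=s['tcp_rot'];return np.array(s['tcp_pos']),Ro.from_quat([q[1],q[2],q[3],q[0]]).as_matrix()
def plan(P,R,goals,vmax=60,wmax=10):
    """goals: (pos,rotmatrix); prints rounded rows (mm,deg)"""
    for g,G in goals:
        w=Ro.from_matrix(R.T@G).as_rotvec();d=np.linalg.norm(g-P)*1000
        n=int(max(1,np.ceil(d/vmax),np.ceil(np.degrees(np.linalg.norm(w))/wmax)));P0,R0=P,R
        print('--',n)
        for k in range(1,n+1):
            gp=P0+(g-P0)*k/n;gr=R0@Ro.from_rotvec(w*k/n).as_matrix()
            s=np.round(R.T@(gp-P)*1000);t=np.round(np.degrees(Ro.from_matrix(R.T@gr).as_rotvec()),1)
            P=P+R@s/1000;R=R@Ro.from_rotvec(np.radians(t)).as_matrix()
            print(s.astype(int).tolist(),t.tolist())
    return P,R
E
python3 - <<'E'
from h import *
P,R=cur()
plan(P,R,[(np.array([.330,.19,.28]),down(128)),(np.array([.4604,-.0904,.16]),down(108.5)),(np.array([.4604,-.0904,-.001]),down(108.5))],56)
E
```

```text
-- 8
[-31, -42, -6] [-0.0, 0.0, 4.1]
[-34, -40, -6] [-0.0, 0.0, 4.1]
[-37, -37, -6] [-0.0, 0.0, 4.1]
[-40, -34, -7] [-0.1, 0.0, 4.1]
[-41, -32, -6] [0.0, 0.0, 4.1]
[-44, -29, -6] [0.0, 0.0, 4.1]
[-46, -25, -6] [0.0, 0.0, 4.1]
[-48, -22, -6] [0.0, 0.0, 4.1]
-- 6
[-50, -12, 20] [0.0, 0.0, 3.3]
[-51, -8, 20] [0.0, 0.0, 3.2]
[-51, -6, 20] [0.0, 0.0, 3.3]
[-51, -3, 20] [0.0, 0.0, 3.2]
[-52, 0, 20] [0.0, 0.0, 3.3]
[-51, 3, 20] [0.0, 0.0, 3.2]
-- 3
[0, 0, 54] [0.0, 0.0, 0.0]
[0, 0, 53] [0.0, 0.0, 0.0]
[0, 0, 54] [0.0, 0.0, 0.0]
```

Emit:
play_rows:
  series:
    - [85,[-31,-42,-6],[0,0,4.1]]
    - [85,[-34,-40,-6],[0,0,4.1]]
    - [85,[-37,-37,-6],[0,0,4.1]]
    - [85,[-40,-34,-7],[0,0,4.1]]
    - [85,[-41,-32,-6],[0,0,4.1]]
    - [85,[-44,-29,-6],[0,0,4.1]]
    - [85,[-46,-25,-6],[0,0,4.1]]
    - [85,[-48,-22,-6],[0,0,4.1]]

```text
clock: 1.1
tcp_pos: [0.3303, 0.1884, 0.2803]
tcp_rot: [0.0, 0.439, 0.898, 0.0]
ft_force: [1.3, -0.0, 0.5]
gripper_width: 0.997
gripper_force: 0.0
```

Emit:
play_rows:
  series:
    - [85,[-50,-12,20],[0,0,3.3]]
    - [85,[-51,-8,20],[0,0,3.2]]
    - [85,[-51,-6,20],[0,0,3.3]]
    - [85,[-51,-3,20],[0,0,3.2]]
    - [85,[-52,0,20],[0,0,3.3]]
    - [85,[-51,3,20],[0,0,3.2]]
    - [85,[0,0,0],[0,0,0]]
    - [85,[0,0,0],[0,0,0]]

```text
clock: 2.1
tcp_pos: [0.4603, -0.0893, 0.1599]
tcp_rot: [-0.001, 0.584, 0.812, -0.0]
ft_force: [0.2, -0.1, -0.4]
gripper_width: 0.995
gripper_force: 0.0
```

Run:
```python
from h import *
s=arm.get_state();print(s['clock'],np.round(s['joint_pos'],3))
P,R=cur();print(P,R.round(3))
im=arm.read_camera('wrist');cv2.imwrite('pics/w1.png',im[:,:,::-1])
plan(P,R,[(np.array([.4604,-.0904,-.001]),down(108.5))],56)
```

```text
2.1 [-0.36  -0.094  1.994  0.     1.242 -0.683]
[ 0.46025735 -0.08933077  0.15990836] [[-0.317  0.948 -0.001]
 [ 0.948  0.317  0.001]
 [ 0.001 -0.001 -1.   ]]
-- 3
[0, 0, 54] [-0.0, -0.0, -0.0]
[-1, 0, 53] [-0.0, -0.0, -0.0]
[0, 0, 54] [-0.1, -0.1, -0.0]
```

View pics/w1.png

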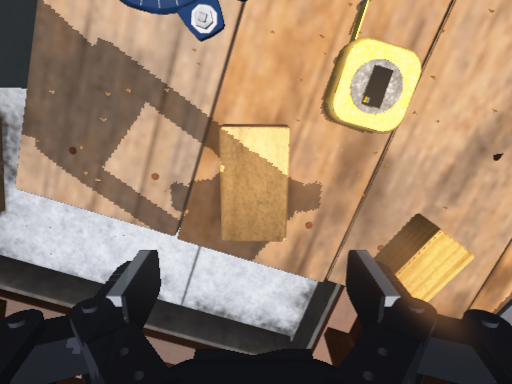

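The wrist view shows the flat offcut (219–289, 125–241), squarely centred between the fingers; its centre by ray casting is within 1–2 mm of the TCP axis. Descend and grip.

Emit:
play_rows:
  series:
    - [85,[0,0,54],[0,0,0]]
    - [85,[0,0,53],[0,0,0]]
    - [85,[0,0,38],[0,0,0]]
    - [85,[0,0,16],[0,0,0]]
    - [85,[0,0,0],[0,0,0]]
    - [40,[0,0,0],[0,0,0]]
    - [40,[0,0,0],[0,0,0]]
    - [40,[0,0,0],[0,0,0]]
    - [40,[0,0,0],[0,0,0]]
    - [40,[0,0,0],[0,0,0]]
  force: 50

```text
clock: 3.4
tcp_pos: [0.4628, -0.0902, 0.0015]
tcp_rot: [0.002, 0.584, 0.812, 0.001]
ft_force: [0.6, 1.3, 6.6]
gripper_width: 0.697
gripper_force: 55.3
```

Run:
```python
from h import *
P,R=cur();print(P)
a=np.radians(31.9);u=np.array([np.cos(a),np.sin(a),0]);O=np.array([.594,.262,0])
T=O-.098*u
z=P[2]
up=np.array([P[0],P[1],.2])
Q=T+[0,0,.11+z+.06]; F=T+[0,0,.11+z+.003]
P,R=plan(P,R,[(up,R),(Q+[0,0,.03],down(211.9)),(F,down(211.9))],58)
print(P,Q,F)
```

```text
[ 0.46275229 -0.09024351  0.00146966]
-- 4
[0, 0, -50] [0.0, 0.0, 0.0]
[0, 0, -49] [0.0, 0.0, 0.0]
[0, 0, -50] [0.0, 0.0, 0.0]
[0, 1, -50] [0.0, 0.0, 0.0]
-- 11
[24, 13, 0] [0.0, 0.0, -9.4]
[23, 16, 0] [-0.0, 0.0, -9.4]
[19, 20, 0] [-0.0, 0.1, -9.4]
[15, 23, 0] [-0.0, -0.0, -9.4]
[12, 25, 0] [-0.0, 0.0, -9.4]
[7, 27, -1] [-0.0, 0.0, -9.4]
[3, 27, 0] [-0.0, 0.1, -9.4]
[-2, 28, 0] [-0.0, -0.0, -9.4]
[-6, 27, 0] [0.0, 0.0, -9.4]
[-10, 25, 0] [0.0, 0.0, -9.4]
[-15, 24, 0] [-0.0, 0.1, -9.4]
-- 2
[0, 0, 44] [0.0, -0.0, 0.0]
[0, 0, 43] [0.0, -0.0, 0.0]
[0.51083677 0.21053954 0.11454303] [0.51080077 0.21021304 0.17146966] [0.51080077 0.21021304 0.11446966]
```

Emit:
play_rows:
  series:
    - [40,[0,0,-30],[0,0,0]]
    - [40,[0,0,-55],[0,0,0]]
    - [40,[0,0,-57],[0,0,0]]
    - [40,[0,0,-57],[0,0,0]]
    - [40,[0,0,0],[0,0,0]]

```text
clock: 4.03
tcp_pos: [0.4643, -0.091, 0.2048]
tcp_rot: [0.006, 0.584, 0.812, 0.002]
ft_force: [0.6, -0.3, -1.2]
gripper_width: 0.695
gripper_force: 55.1
```

Emit:
play_rows:
  series:
    - [40,[24,13,0],[0,0,-9.4]]
    - [40,[23,16,0],[0,0,-9.4]]
    - [40,[19,20,0],[0,0,-9.4]]
    - [40,[15,23,0],[0,0,-9.4]]
    - [40,[12,25,0],[0,0,-9.4]]
    - [40,[7,27,-1],[0,0,-9.4]]
    - [40,[3,27,0],[0,0,-9.4]]
    - [40,[-2,28,0],[0,0,-9.4]]
    - [40,[-6,27,0],[0,0,-9.4]]
    - [40,[-10,25,0],[0,0,-9.4]]

```text
clock: 5.28
tcp_pos: [0.5032, 0.1834, 0.1978]
tcp_rot: [-0.001, -0.198, 0.98, -0.0]
ft_force: [-0.0, -0.3, -1.3]
gripper_width: 0.695
gripper_force: 55.0
```

Emit:
play_rows:
  series:
    - [40,[-15,24,0],[0,0,-9.4]]
    - [40,[0,0,0],[0,0,0]]
    - [40,[0,0,0],[0,0,0]]

```text
clock: 5.65
tcp_pos: [0.508, 0.21, 0.1982]
tcp_rot: [-0.001, -0.274, 0.962, -0.0]
ft_force: [0.2, -0.2, -1.4]
gripper_width: 0.696
gripper_force: 54.9
```

Run:
```python
from h import *
s=arm.get_state();print(s['clock'],np.round(s['joint_pos'],3),s['gripper_width'],s['gripper_force'],s['ft_force'])
P,R=cur();print(P,R.round(3))
for n in ('wrist','top'):
    im=arm.read_camera(n);cv2.imwrite(f'pics/{n}2.png',im[:,:,::-1])
a=cv2.imread('pics/wrist2.png');b=cv2.imread('pics/top2.png')[125:275,150:360]
b=cv2.resize(b,(512,366),interpolation=2);cv2.imwrite('pics/v2.png',cv2.resize(np.vstack([a,b]),None,fx=.8,fy=.8))
a=np.radians(31.9);u=np.array([np.cos(a),np.sin(a),0]);O=np.array([.594,.262,0])
F=O-.098*u+[0,0,.1145]
plan(P,R,[(F,down(211.9))],58)
```

```text
5.65 [ 0.249  0.069  1.759 -0.     1.316 -1.877] 0.6959589559774603 54.88903105258942 [ 0.24682411 -0.20225708 -1.39170348]
[0.50800045 0.21003308 0.19819082] [[-0.85  -0.527 -0.002]
 [-0.527  0.85  -0.001]
 [ 0.002  0.    -1.   ]]
-- 2
[-1, -1, 42] [0.0, -0.1, -0.0]
[-2, 0, 42] [0.0, -0.0, -0.1]
```

View pics/v2.png

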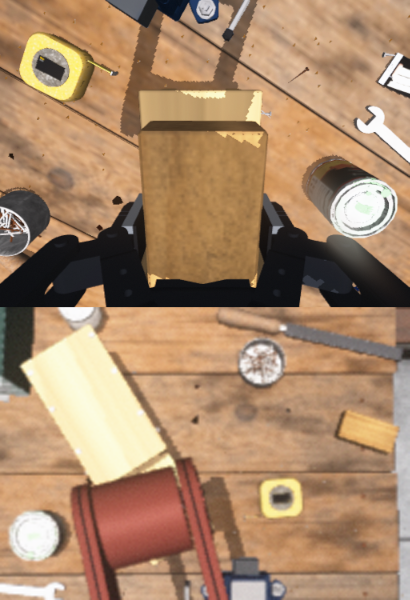

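The wrist view shows the offcut (141–268) held squarely over the shelf, whose front strip (139–262) is centred below it. Nothing else has moved. Lower it.

Emit:
play_rows:
  series:
    - [40,[-2,-1,40],[0,0,0]]
    - [40,[-1,0,32],[0,0,0]]
    - [40,[0,0,8],[0,0,0]]
    - [40,[0,0,2],[0,0,0]]
    - [40,[0,0,0],[0,0,0]]

```text
clock: 6.38
tcp_pos: [0.5129, 0.2114, 0.1188]
tcp_rot: [0.001, -0.275, 0.962, -0.0]
ft_force: [0.6, -0.5, -2.1]
gripper_width: 0.69
gripper_force: 54.9
```

Emit:
play_rows:
  series:
    - [40,[0,0,2],[0,0,0]]
    - [40,[0,0,0],[0,0,0]]

```text
clock: 6.62
tcp_pos: [0.5122, 0.2115, 0.1159]
tcp_rot: [0.001, -0.275, 0.961, -0.0]
ft_force: [-0.8, 0.3, -1.3]
gripper_width: 0.7
gripper_force: 54.9
```

Emit:
play_rows:
  series:
    - [40,[0,0,2],[0,0,0]]
    - [40,[0,0,0],[0,0,0]]

```text
clock: 6.88
tcp_pos: [0.5117, 0.2113, 0.1131]
tcp_rot: [-0.0, -0.275, 0.961, 0.0]
ft_force: [0.7, -0.2, -1.9]
gripper_width: 0.699
gripper_force: 54.9
```

Emit:
play_rows:
  series:
    - [40,[0,0,1],[0,0,0]]
    - [40,[0,0,0],[0,0,0]]

```text
clock: 7.12
tcp_pos: [0.5117, 0.2113, 0.1122]
tcp_rot: [-0.0, -0.275, 0.961, -0.0]
ft_force: [-0.1, -1.1, -1.5]
gripper_width: 0.694
gripper_force: 54.9
```

Emit:
play_rows:
  series:
    - [40,[0,0,1],[0,0,0]]
    - [40,[0,0,0],[0,0,0]]

```text
clock: 7.38
tcp_pos: [0.5119, 0.2114, 0.1116]
tcp_rot: [0.0, -0.275, 0.961, -0.0]
ft_force: [-1.1, 0.4, 1.2]
gripper_width: 0.694
gripper_force: 55.1
```

Emit:
play_rows:
  series:
    - [40,[0,0,1],[0,0,0]]
    - [40,[0,0,0],[0,0,0]]

```text
clock: 7.62
tcp_pos: [0.512, 0.2114, 0.1115]
tcp_rot: [0.0, -0.275, 0.961, 0.0]
ft_force: [-3.7, -1.9, 7.7]
gripper_width: 0.697
gripper_force: 55.9
```

Emit:
play_rows:
  series:
    - [40,[0,0,-1],[0,0,0]]
    - [85,[0,0,0],[0,0,0]]
    - [85,[0,0,0],[0,0,0]]
    - [85,[0,0,0],[0,0,0]]
    - [85,[0,0,0],[0,0,0]]
    - [85,[0,0,-20],[0,0,0]]
    - [85,[0,0,-55],[0,0,0]]
    - [85,[0,0,-55],[0,0,0]]

```text
clock: 8.62
tcp_pos: [0.5113, 0.2112, 0.2422]
tcp_rot: [-0.001, -0.275, 0.961, 0.0]
ft_force: [0.8, 0.2, 0.1]
gripper_width: 0.994
gripper_force: 0.0
```

Run:
```python
from h import *
s=arm.get_state();print(s['clock'],np.round(s['joint_pos'],3),s['gripper_width'],s['ft_force'])
P,R=cur();print(P)
im=arm.read_camera('wrist');cv2.imwrite('pics/w3.png',im[:,:,::-1])
# back off, half turn, then 45 tilt
a=np.radians(31.9);u=np.array([np.cos(a),np.sin(a),0]);O=np.array([.594,.262,0]);zh=np.array([0,0,1.])
z=(u-zh)/2**.5;x=(u+zh)/2**.5;G=np.c_[x,np.cross(z,x),z]
B=O-.23*u+.05*0*zh
# half turn with fixed world sense (j6 increases => tool z +)
H=down(211.9-90);
P,R=plan(P,R,[(O-.20*u+[0,0,.25],H),(O-.25*u+[0,0,.25],down(31.9)),(O-.215*u+[0,0,.20],G)],60,10)
print(P,R.round(3),O-.215*u)
```

```text
8.625 [ 0.249  0.043  1.702 -0.     1.399 -1.879] 0.9935181537752408 [0.83320584 0.17840388 0.14740196]
[0.51132756 0.2111845  0.24217206]
-- 10
[10, 0, -1] [-0.0, -0.0, 9.0]
[10, -2, -1] [-0.0, -0.0, 9.0]
[10, -3, 0] [-0.0, -0.0, 9.0]
[9, -5, -1] [-0.0, -0.0, 9.0]
[9, -6, -1] [-0.0, -0.0, 9.0]
[7, -7, -1] [-0.0, -0.0, 9.0]
[6, -9, 0] [-0.0, -0.0, 9.0]
[5, -9, -1] [-0.1, -0.0, 9.0]
[3, -10, -1] [0.0, -0.0, 9.0]
[1, -10, -1] [0.0, -0.1, 9.0]
-- 10
[0, -5, 0] [0.0, 0.0, 9.0]
[-1, -5, 0] [0.0, 0.0, 9.0]
[-1, -5, 0] [0.0, 0.0, 9.0]
[-2, -4, 0] [0.0, 0.0, 9.0]
[-3, -4, 0] [0.0, -0.0, 9.0]
[-4, -4, 0] [0.0, -0.0, 9.0]
[-4, -3, 0] [0.0, -0.0, 9.0]
[-4, -2, 0] [0.0, -0.0, 9.0]
[-5, -2, 0] [0.0, -0.0, 9.0]
[-5, 0, 0] [0.0, -0.0, 9.0]
-- 5
[7, 0, 10] [0.0, 9.0, 0.0]
[5, 0, 11] [0.0, 9.0, 0.0]
[4, 0, 12] [0.0, 9.0, 0.0]
[2, 0, 12] [0.0, 9.0, 0.0]
[0, -1, 12] [0.0, 9.0, 0.0]
[0.411384   0.14886878 0.20051828] [[ 0.6    0.529  0.601]
 [ 0.374 -0.849  0.374]
 [ 0.707  0.001 -0.707]] [0.41147109 0.14838576 0.        ]
```

View pics/w3.png

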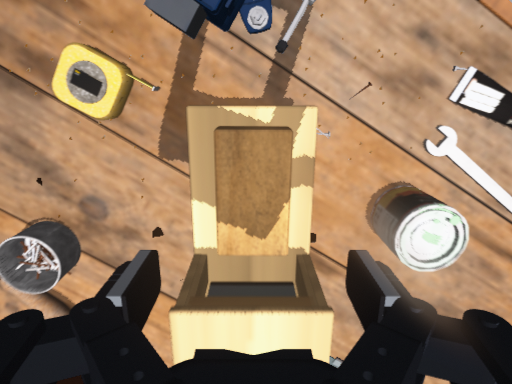

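The wrist view shows the offcut lying free on the shelf (215–292, centred on shelf 189–316) in line with the doorway (208–296). Back off, half turn so the camera stays above, close the fingers.

Emit:
play_rows:
  series:
    - [0,[10,0,-1],[0,0,9]]
    - [0,[10,-2,-1],[0,0,9]]
    - [0,[10,-3,0],[0,0,9]]
    - [0,[9,-5,-1],[0,0,9]]
    - [0,[9,-6,-1],[0,0,9]]
    - [0,[7,-7,-1],[0,0,9]]
    - [0,[6,-9,0],[0,0,9]]
    - [0,[5,-9,-1],[0,0,9]]
    - [0,[3,-10,-1],[0,0,9]]
    - [0,[1,-10,-1],[0,0,9]]

```text
clock: 9.93
tcp_pos: [0.4245, 0.1558, 0.2492]
tcp_rot: [0.0, 0.488, 0.873, 0.0]
ft_force: [-0.8, -0.6, 0.1]
gripper_width: 0.0
gripper_force: 0.0
```

Emit:
play_rows:
  series:
    - [0,[0,-5,0],[0,0,9]]
    - [0,[-1,-5,0],[0,0,9]]
    - [0,[-1,-5,0],[0,0,9]]
    - [0,[-2,-4,0],[0,0,9]]
    - [0,[-3,-4,0],[0,0,9]]
    - [0,[-4,-4,0],[0,0,9]]
    - [0,[-4,-3,0],[0,0,9]]
    - [0,[-4,-2,0],[0,0,9]]
    - [0,[-5,-2,0],[0,0,9]]
    - [0,[-5,0,0],[0,0,9]]

```text
clock: 11.18
tcp_pos: [0.3821, 0.1294, 0.2492]
tcp_rot: [0.0, 0.962, 0.272, 0.0]
ft_force: [0.8, -0.1, -0.1]
gripper_width: -0.001
gripper_force: 0.0
```

Run:
```python
from h import *
s=arm.get_state();print(s['clock'],np.round(s['joint_pos'],3),s['gripper_width'],s['ft_force'])
P,R=cur();print(P,R.round(3))
im=arm.read_camera('side');cv2.imwrite('pics/s4.png',im[:,:,::-1])
for p in [(0.38,.10,.15),(.36,.08,.15),(.36,.08,.2),(.34,.10,.2)]: print(p,proj('side',p).round(),proj('top',p).round())
a=np.radians(31.9);u=np.array([np.cos(a),np.sin(a),0]);O=np.array([.594,.262,0]);zh=np.array([0,0,1.])
z=(u-zh)/2**.5;x=(u+zh)/2**.5;G=np.c_[x,np.cross(z,x),z]
P,R=plan(P,R,[(O-.215*u+[0,0,.20],G),(O-.185*u+[0,0,.119],G)],60,10)
```

```text
11.175 [ 0.13  -0.354  2.038 -0.     1.457  1.149] -0.0007406436541550693 [ 0.84163607 -0.08231191 -0.14047643]
[0.38213442 0.12937475 0.24920009] [[ 0.852  0.524  0.   ]
 [ 0.524 -0.852  0.   ]
 [ 0.     0.    -1.   ]]
(0.38, 0.1, 0.15) [187. 206.] [271. 274.]
(0.36, 0.08, 0.15) [179. 211.] [278. 281.]
(0.36, 0.08, 0.2) [177. 194.] [279. 284.]
(0.34, 0.1, 0.2) [169. 191.] [272. 292.]
-- 5
[7, 0, 10] [0.0, 9.0, -0.1]
[5, 0, 11] [0.0, 9.0, -0.0]
[4, 0, 11] [0.1, 9.0, -0.0]
[2, -1, 12] [-0.0, 9.0, -0.1]
[0, 0, 12] [0.0, 9.0, -0.1]
-- 2
[-18, 0, 39] [0.0, -0.0, 0.0]
[-19, 0, 40] [0.0, -0.0, 0.0]
```

View pics/s4.png

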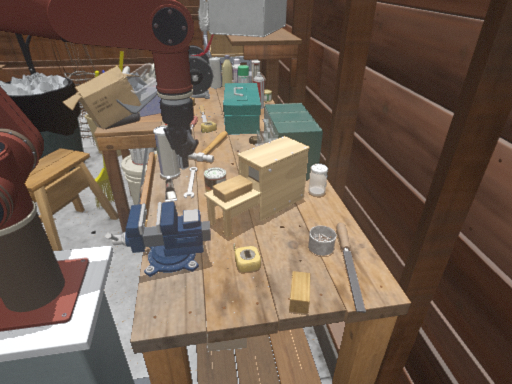

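The side view shows the offcut at (232,188) on the shelf in front of the door, and the shut gripper (180,150) clear of the vise (whose top is at row ~205, under 150 mm). Tilt and come down behind the block.

Emit:
play_rows:
  series:
    - [0,[7,0,10],[0,9,0]]
    - [0,[5,0,11],[0,9,0]]
    - [0,[4,0,11],[0,9,0]]
    - [0,[2,-1,12],[0,9,0]]
    - [0,[0,0,12],[0,9,-0.3]]
    - [0,[0,0,0],[0,0,0]]

```text
clock: 11.98
tcp_pos: [0.424, 0.1489, 0.2217]
tcp_rot: [-0.103, 0.891, 0.258, 0.359]
ft_force: [-0.4, -0.1, -0.4]
gripper_width: -0.001
gripper_force: 0.0
```

Emit:
play_rows:
  series:
    - [0,[-18,0,38],[0,0,0]]
    - [0,[-14,0,34],[0,0,0]]
    - [0,[0,0,0],[0,0,0]]
    - [0,[0,0,0],[0,0,0]]

```text
clock: 12.48
tcp_pos: [0.4519, 0.1661, 0.15]
tcp_rot: [-0.105, 0.892, 0.26, 0.355]
ft_force: [0.8, 1.1, -0.2]
gripper_width: 0.002
gripper_force: 0.0
```

Run:
```python
from h import *
s=arm.get_state();print(s['clock'],np.round(s['joint_pos'],3),s['ft_force'])
P,R=cur();print(P,R.round(3))
a=np.radians(31.9);u=np.array([np.cos(a),np.sin(a),0]);v=np.array([-u[1],u[0],0]);O=np.array([.594,.262,0])
print('box xy',(P-O)@u,(P-O)@v,P[2])
z=(u-[0,0,1])/2**.5;x=(u+[0,0,1])/2**.5;G=np.c_[x,np.cross(z,x),z]
plan(P,R,[(O-.160*u+[0,0,.119],G),(O-.04*u+[0,0,.119],G),(O-.002*u+[0,0,.119],G)],15)
```

```text
12.475 [-0.143 -0.616  2.573  0.756  0.715  0.394] [ 0.83721208  1.11559652 -0.16922883]
[0.451891   0.16609679 0.15000843] [[ 0.613  0.538  0.579]
 [ 0.389 -0.843  0.371]
 [ 0.688 -0.002 -0.726]]
box xy -0.17132544436228206 -0.006323265274967321 0.15000843093783692
-- 3
[-4, -2, 10] [-0.2, 0.5, 0.1]
[-5, -2, 10] [-0.2, 0.5, 0.2]
[-4, -2, 10] [-0.1, 0.5, 0.1]
-- 8
[11, 0, 11] [-0.0, 0.0, -0.0]
[10, 0, 10] [-0.0, 0.0, -0.0]
[11, 0, 11] [-0.0, 0.0, -0.0]
[10, 0, 10] [-0.0, 0.0, -0.0]
[11, 0, 11] [-0.0, 0.0, -0.0]
[10, 0, 11] [-0.0, 0.0, -0.0]
[11, 0, 10] [-0.0, 0.0, -0.0]
[11, 0, 11] [-0.0, 0.0, -0.0]
-- 3
[9, 0, 9] [-0.0, 0.0, -0.0]
[9, 0, 9] [-0.0, 0.0, -0.0]
[8, 0, 9] [-0.0, 0.0, -0.0]
```

j3 is at its limit, so the 45° tilt is too much this close in. Use about 25° tilt first and steepen as the push moves outward.

```bash
cat >> h.py <<'E'
a=np.radians(31.9);u=np.array([np.cos(a),np.sin(a),0]);v=np.array([-u[1],u[0],0]);O=np.array([.594,.262,0])
def til(t):
    t=np.radians(t);z=np.sin(t)*u-np.cos(t)*np.array([0,0,1]);x=np.cos(t)*u+np.sin(t)*np.array([0,0,1]);return np.c_[x,np.cross(z,x),z]
def B(x,z,y=0): return O+x*u+y*v+[0,0,z]
def where():
    s=arm.get_state();P,R=cur();print(s['clock'],np.round(s['joint_pos'],3),np.round(s['ft_force'],1),'box',round((P-O)@u,4),round((P-O)@v,4),P[2].round(4),'tilt',np.degrees(np.arccos(-R[2,2])).round(1));return P,R
E
python3 - <<'E'
from h import *
P,R=where()
plan(P,R,[(B(-.18,.155),til(25)),(B(-.18,.120),til(25))],40)
E
```

```text
12.475 [-0.143 -0.616  2.573  0.756  0.715  0.394] [ 0.8  1.1 -0.2] box -0.1713 -0.0063 0.15 tilt 43.5
-- 2
[-1, -3, -5] [-0.2, -9.2, 0.2]
[-3, -3, -4] [-0.3, -9.3, 0.3]
-- 1
[-14, 0, 31] [0.0, 0.0, -0.0]
```

Emit:
play_rows:
  series:
    - [0,[-1,-3,-5],[0,-9.2,0]]
    - [0,[-3,-3,-4],[0,-9.3,0.4]]
    - [0,[0,0,0],[0,0,0]]
    - [0,[0,0,0],[0,0,0]]

```text
clock: 12.98
tcp_pos: [0.4413, 0.1665, 0.1543]
tcp_rot: [-0.065, 0.937, 0.27, 0.213]
ft_force: [-0.3, 0.1, -0.2]
gripper_width: 0.001
gripper_force: 0.0
```

Run:
```python
from h import *
P,R=where()
plan(P,R,[(B(-.18,.120),til(25))],20)
```

```text
12.975 [ 0.028 -0.451  2.35   0.3    0.875  0.887] [-0.3  0.1 -0.2] box -0.1801 -0.0004 0.1543 tilt 25.7
-- 2
[-7, 0, 15] [-0.3, -0.4, 0.1]
[-8, 0, 16] [-0.2, -0.3, 0.0]
```

Emit:
play_rows:
  series:
    - [0,[-7,0,15],[-0.3,-0.4,0]]
    - [0,[-8,0,16],[-0.2,-0.3,0]]
    - [0,[0,0,0],[0,0,0]]
    - [0,[0,0,0],[0,0,0]]

```text
clock: 13.48
tcp_pos: [0.4414, 0.1659, 0.12]
tcp_rot: [-0.059, 0.939, 0.268, 0.208]
ft_force: [-0.4, -0.3, 0.3]
gripper_width: -0.002
gripper_force: 0.0
```

Run:
```python
from h import *
P,R=where()
P,R=plan(P,R,[(B(-.145,.120),til(25)),(B(-.06,.120),til(45))],9)
print('b');plan(P,R,[(B(-.003,.120),til(45))],9)
```

```text
13.475 [ 0.04  -0.384  2.372  0.296  0.791  0.884] [-0.4 -0.3  0.3] box -0.1803 -0.001 0.12 tilt 24.9
-- 4
[8, 0, 4] [0.0, 0.0, 0.0]
[8, 0, 3] [0.0, 0.0, 0.0]
[8, -1, 4] [0.0, 0.0, 0.0]
[8, 0, 4] [0.0, 0.1, 0.0]
-- 10
[8, 0, 4] [0.0, 2.0, 0.0]
[7, 0, 3] [0.0, 2.0, 0.0]
[8, 0, 5] [0.0, 2.0, 0.0]
[7, 0, 4] [0.0, 2.0, 0.0]
[7, 0, 5] [0.0, 2.0, 0.0]
[7, 0, 4] [0.0, 2.0, 0.0]
[7, 0, 6] [0.0, 2.0, 0.0]
[7, 0, 5] [0.0, 2.0, 0.0]
[6, 0, 5] [0.0, 2.0, 0.0]
[6, 0, 6] [0.0, 2.0, 0.0]
b
-- 7
[6, 0, 6] [0.0, -0.0, 0.0]
[6, 0, 6] [0.0, -0.0, 0.0]
[5, 0, 5] [0.0, -0.0, 0.0]
[6, 0, 6] [0.0, -0.0, 0.0]
[6, 0, 6] [0.0, -0.0, 0.0]
[6, 0, 6] [0.0, -0.0, 0.0]
[5, 0, 6] [0.0, -0.0, 0.0]
```

Emit:
play_rows:
  series:
    - [0,[8,0,4],[0,0,0]]
    - [0,[8,0,3],[0,0,0]]
    - [0,[8,-1,4],[0,0,0]]
    - [0,[8,0,4],[0,0,0]]
    - [0,[0,0,0],[0,0,0]]

```text
clock: 14.1
tcp_pos: [0.4716, 0.1863, 0.1195]
tcp_rot: [-0.059, 0.939, 0.269, 0.207]
ft_force: [0.0, -0.8, 0.5]
gripper_width: 0.0
gripper_force: 0.0
```

Emit:
play_rows:
  series:
    - [0,[8,0,4],[0,2,0]]
    - [0,[7,0,3],[0,2,0]]
    - [0,[8,0,5],[0,2,0]]
    - [0,[7,0,4],[0,2,0]]
    - [0,[7,0,5],[0,2,0]]
    - [0,[7,0,4],[0,2,0]]
    - [0,[0,0,0],[0,0,0]]

```text
clock: 14.98
tcp_pos: [0.5135, 0.2125, 0.119]
tcp_rot: [-0.087, 0.912, 0.261, 0.304]
ft_force: [0.0, -0.1, 0.2]
gripper_width: 0.003
gripper_force: 0.0
```

Run:
```python
from h import *
P,R=where()
a=arm.read_camera('wrist');b=arm.read_camera('side')[130:250,160:330]
b=cv2.resize(b,(512,361),interpolation=2);cv2.imwrite('pics/v5.png',cv2.resize(np.vstack([a,b]),None,fx=.8,fy=.8)[:,:,::-1])
P,R=plan(P,R,[(B(-.06,.120),til(45))],9)
plan(P,R,[(B(-.003,.120),til(45))],9)
```

```text
14.975 [ 0.081 -0.226  2.335  0.585  0.52   0.656] [ 0.  -0.1  0.2] box -0.0945 0.0005 0.119 tilt 36.8
-- 4
[7, 0, 5] [-0.0, 2.0, 0.0]
[7, 0, 5] [-0.0, 2.1, 0.0]
[7, 0, 6] [-0.0, 2.0, 0.0]
[6, 1, 5] [-0.0, 2.1, 0.0]
-- 7
[6, 0, 6] [-0.0, -0.0, 0.0]
[6, 0, 6] [-0.0, -0.0, 0.0]
[5, 0, 5] [-0.0, -0.0, 0.0]
[6, 0, 6] [-0.0, -0.0, 0.0]
[6, 0, 6] [-0.0, -0.0, 0.0]
[6, 0, 6] [-0.0, -0.0, 0.0]
[5, 0, 6] [-0.0, -0.0, 0.0]
```

View pics/v5.png

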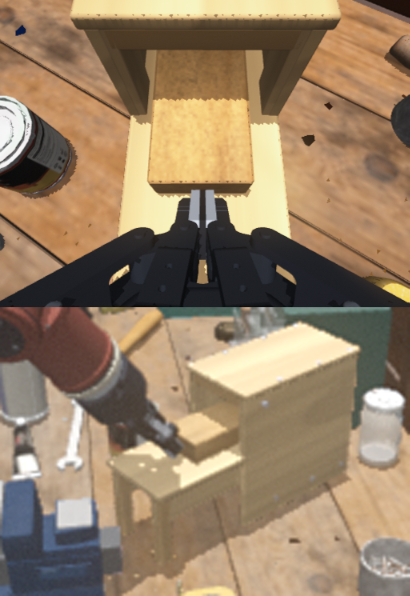

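Wrist view: offcut straight, its end at (148–252, 190) right against the fingertips, passing into the doorway (147–265) under the lintel; the side view agrees. Continue.

Emit:
play_rows:
  series:
    - [0,[7,0,5],[0,2,0]]
    - [0,[7,0,5],[0,2,0]]
    - [0,[7,0,6],[0,2,0]]
    - [0,[6,0,5],[0,2,0]]
    - [0,[0,0,0],[0,0,0]]

```text
clock: 15.7
tcp_pos: [0.5428, 0.2307, 0.1206]
tcp_rot: [-0.105, 0.889, 0.254, 0.367]
ft_force: [-0.1, -0.1, -0.7]
gripper_width: -0.002
gripper_force: 0.0
```

Emit:
play_rows:
  series:
    - [0,[6,0,6],[0,0,0]]
    - [0,[6,0,6],[0,0,0]]
    - [0,[5,0,5],[0,0,0]]
    - [0,[0,0,0],[0,0,0]]

```text
clock: 16.2
tcp_pos: [0.5642, 0.2438, 0.1213]
tcp_rot: [-0.105, 0.888, 0.255, 0.367]
ft_force: [-0.3, -1.1, -0.2]
gripper_width: -0.001
gripper_force: 0.0
```

Run:
```python
from h import *
P,R=where()
plan(P,R,[(B(-.002,.119),til(45))],9)
```

```text
16.2 [ 0.11  -0.093  2.29   0.987  0.374  0.288] [-0.3 -1.1 -0.2] box -0.0349 0.0003 0.1213 tilt 44.9
-- 4
[5, 0, 6] [0.0, 0.0, 0.0]
[6, 0, 6] [0.0, 0.0, 0.1]
[5, 0, 7] [0.0, 0.1, -0.0]
[6, 0, 6] [0.0, -0.0, 0.0]
```

Emit:
play_rows:
  series:
    - [0,[5,0,6],[0,0,0]]
    - [0,[6,0,6],[0,0,0]]
    - [0,[5,0,6],[0,0,0]]
    - [0,[5,0,6],[0,0,0]]
    - [0,[0,0,0],[0,0,0]]
    - [0,[0,0,0],[0,0,0]]

```text
clock: 16.95
tcp_pos: [0.5903, 0.2603, 0.1184]
tcp_rot: [-0.105, 0.889, 0.255, 0.367]
ft_force: [0.5, -0.1, -1.1]
gripper_width: 0.004
gripper_force: 0.0
```

Run:
```python
from h import *
P,R=where()
im=arm.read_camera('wrist');cv2.imwrite('pics/w6.png',im[:,:,::-1])
plan(P,R,[(B(.005,.119),til(45))],9)
```

```text
16.95 [ 0.143 -0.009  2.216  0.989  0.346  0.307] [ 0.5 -0.1 -1.1] box -0.004 0.0005 0.1184 tilt 44.9
-- 2
[3, 0, 3] [-0.0, 0.1, 0.0]
[4, 1, 3] [-0.0, 0.0, 0.1]
```

View pics/w6.png

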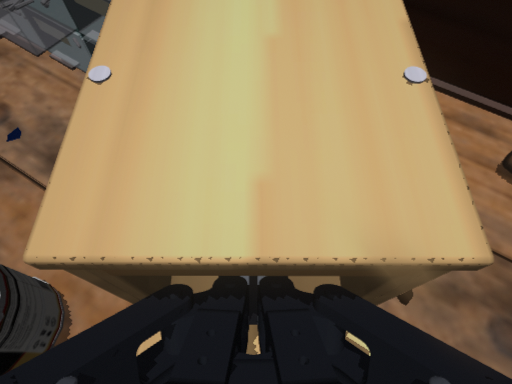

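The wrist view only shows the roof and the fingers reaching in under the lintel. Push about 9 mm further, then retreat straight back.

Emit:
play_rows:
  series:
    - [0,[3,0,3],[0,0,0]]
    - [0,[3,0,3],[0,0,0]]
    - [0,[1,0,1],[0,0,0]]
    - [0,[0,0,0],[0,0,0]]
    - [0,[0,0,0],[0,0,0]]

```text
clock: 17.62
tcp_pos: [0.5983, 0.2653, 0.1178]
tcp_rot: [-0.105, 0.889, 0.255, 0.367]
ft_force: [-1.0, -1.6, -4.1]
gripper_width: -0.0
gripper_force: 0.0
```

Run:
```python
from h import *
P,R=where()
plan(P,R,[(B(-.09,.125),til(45)),(B(-.16,.16),til(25))],20)
```

```text
17.625 [0.153 0.015 2.193 0.983 0.34  0.32 ] [-1.  -1.6 -4.1] box 0.0054 0.0005 0.1178 tilt 44.8
-- 5
[-13, 0, -14] [-0.0, 0.0, 0.0]
[-12, 0, -15] [-0.0, 0.1, 0.0]
[-13, 0, -14] [-0.0, 0.0, 0.0]
[-12, 0, -15] [-0.0, 0.1, 0.1]
[-13, 0, -14] [-0.0, -0.0, -0.0]
-- 4
[-6, 0, -19] [-0.0, -5.0, -0.0]
[-8, 0, -18] [-0.0, -5.0, -0.0]
[-9, 0, -17] [-0.0, -5.0, -0.0]
[-11, 0, -17] [-0.0, -5.0, -0.0]
```

Emit:
play_rows:
  series:
    - [0,[-13,0,-13],[0,0,0]]
    - [0,[-13,0,-14],[0,0,0]]
    - [0,[-13,0,-14],[0,0,0]]
    - [0,[-12,0,-15],[0,0,0]]
    - [0,[-13,0,-14],[0,0,0]]
    - [0,[-6,0,-19],[0,-5,0]]
    - [0,[-8,0,-18],[0,-5,0]]
    - [0,[-9,0,-17],[0,-5,0]]
    - [0,[-11,0,-17],[0,-5,0]]
    - [0,[0,0,0],[0,0,0]]

```text
clock: 18.88
tcp_pos: [0.4614, 0.1794, 0.1613]
tcp_rot: [-0.06, 0.937, 0.27, 0.212]
ft_force: [0.5, -0.2, -0.5]
gripper_width: -0.004
gripper_force: 0.0
```

Run:
```python
from h import *
P,R=where()
a=arm.read_camera('wrist');b=arm.read_camera('side')[130:310,160:330]
b=cv2.resize(b,(363,384),interpolation=2);cv2.imwrite('pics/v7.png',cv2.resize(np.hstack([a,b]),None,fx=.9,fy=.9)[:,:,::-1])
```

```text
18.875 [ 0.074 -0.383  2.29   0.267  0.853  0.947] [ 0.5 -0.2 -0.5] box -0.1563 -0.0001 0.1613 tilt 25.5
```

View pics/v7.png

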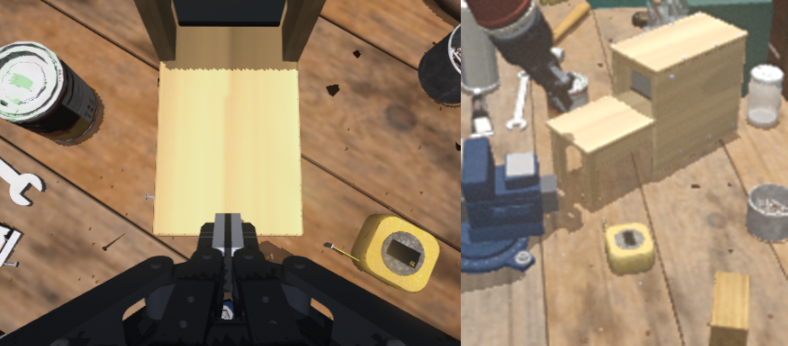

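The shelf is empty, and the dark flap's lower edge appears at (228,25) in the wrist half. Check that edge against the shut position.

Run:
```python
from h import *
P,R=where();i=arm.camera_info('wrist');H=i['hand_eye'];im=arm.read_camera('wrist')
def pw(X):
    c=H[:3,:3].T@(R.T@(X-P)-H[:3,3]);return np.round([i['fx']*c[0]/c[2]+i['cx'],i['fy']*c[1]/c[2]+i['cy']],1)
print('shelf front',pw(B(-.165,.11)),'frame/shelf x=-30',pw(B(-.03,.11)))
for t in (0,.2,.4,.6,.8): print('flap',t,[pw(B(.063*np.sin(t),.176-.063*np.cos(t),y)).tolist() for y in (.04,-.04)])
print('floor x=0,42',pw(B(0,.11)),pw(B(.042,.11)))
print(im[0:80:3,252].tolist())
```

```text
18.975 [ 0.073 -0.381  2.293  0.268  0.852  0.946] [-0.1  0.1 -0.5] box -0.1577 0.0007 0.1586 tilt 25.3
shelf front [251.9 261.3] frame/shelf x=-30 [252.5  65.1]
flap 0 [[195.9, 23.1], [309.3, 23.3]]
flap 0.2 [[196.1, 5.7], [309.2, 5.9]]
flap 0.4 [[195.7, -13.6], [309.7, -13.4]]
flap 0.6 [[194.6, -34.9], [310.9, -34.7]]
flap 0.8 [[192.8, -58.0], [312.7, -57.7]]
floor x=0,42 [252.6  26. ] [252.8 -26.4]
[[32, 35, 36], [33, 36, 37], [32, 35, 36], [32, 35, 36], [32, 35, 36], [32, 34, 36], [26, 28, 30], [14, 14, 16], [75, 59, 41], [155, 125, 85], [155, 124, 85], [154, 125, 86], [155, 125, 86], [156, 125, 86], [155, 126, 85], [155, 126, 86], [155, 126, 87], [155, 126, 87], [157, 126, 86], [158, 128, 88], [157, 127, 87], [157, 126, 87], [158, 128, 88], [158, 129, 88], [167, 139, 95], [237, 226, 164], [237, 227, 165]]
```

The flap's edge is at row ~23, which matches the shut position (23.1). An offcut still under it would hold it open, so it has dropped into the bin. The gripper is clear.

```bash
python3 -c "
from station import arm
print(arm.job_done())"
```

```text
the job is handed in; nothing more can be done
None
```

I laid the flat offcut on the shelf, let go of it and pushed it through the flap. The shelf is empty and the flap measures shut, so it must have dropped into the bin (I couldn't see inside); I saw nothing else moved, and I handed the job in at about 19 s.

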